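Level the pan stand with the T-key, pressing its spirit level flat

ROBOT

A 6-joint arm with a two-finger parallel gripper is mounted at the origin on a cart in front of the work surface, level with it; the furniture and walls round the work are solid. World frame = base frame: x ahead of the robot, y to its left, z up, the work surface at z = 0. Lengths are in mm, angles in degrees, forces in N, time in s.
With the tool pointing down it reaches from about 350 to 850 mm from the base axis. Payload 8.1 kg.
Tool frame: the origin (TCP) lies midway between the tips of the shut fingers; the grasp point (between the pads) lies 19 mm behind it; z points along the fingers, y is the line along which they close (so a half turn about z gives the same grasp; the last joint's range is limited). The gripper opens to 85 mm and grips with 20 to 120 N. Pads are 22 mm wide; open, the fingers measure 114 mm over their backs; the gripper's body (76 mm by 85 mm) begins 54 mm behind the grasp point. The pads swing forward as they close: fully open they stand 13 mm farther back than shut.
Start: joints at [-74.565, 7.471, 85.268, -0, 87.261, -4.893], TCP at [208.462, -562.627, 231.292] pointing down, gripper open.
Joint ranges: [-169.43, 169.43], [-51.17, 129.36], [1.28, 143.12], [-76.62, 256.62], [0, 156.53], [-152.29, 152.29]. Speed limits (degrees/s): [136.94, 136.94, 159.86, 180, 180, 180].

INTERFACE

Orientations are given as [roll, pitch, yaw] about the fixed x, y, z axes, in that order (R = Rz(yaw) Ry(pitch) Rx(roll)).
In Python, from bench import r gives the robot as it stands.
- The arm moves only by the tool send_rows, never from a script. Its argument "increments" is a list of rows, each a list of 6 numbers: the shift along the tool's x, y, z in mm, then the turn, a rotation vector about the tool's x, y, z in rad. A call has 1 to 5 rows; each row shifts and turns the commanded pose from where the row before left it, along the tool's axes as they then stand; what a row does not reach is not made up. A row lasts 1/8 s, in which the tool goes at most 62.5 mm and 10.7 degrees, less where a joint would pass 70% of its speed; a pose out of reach is approached as far as the arm can. A call is refused whole if a number of a shift passes 62.5 or a number of a turn 0.188, either way. A call with a gripper value outside its range is refused whole. "grip" is the closure, from -1 (fully open) to 1 (shut), set as the call begins (left out, the last holds). The fingers move at their own pace and stop on an object; "grip_force" is the grip in N (left out, the last holds). Time passes only in rows, so rows that do not move let the fingers close. It gives the time, the measured TCP pose, the force, the opening and the grip force at its end, in the units of the state.
- r.sense(): the state, without advancing time (a new reading comes with each control period).
- r.snapshot(name): name is "scene" or "top" or "wrist"; returns a dict with "img" (400x640x3 uint8, blue, green, red), "z_map" (400x640 float32, mm along the optical axis (not along the pixel's ray), 0 where there is no reading), "fx", "fy", "cx", "cy" (pixels), "view" (4x4, takes a point from world to camera coordinates). Camera axes: x right, y down, z forward; pixel columns grow to the right and rows downward; lengths in mm; the calibration is good to about 2 mm. A picture is of the moment at which its call begins.
- r.hand_in(): hands the job in; it is judged then, once.
The state is a dict: "time": time; "joint_pos": joint angles; "qd": joint speeds; "joint_efforts": joint torques, N m; "tool_pos": TCP position; "tcp_rot": TCP orientation; "ft_force": force on the tool from outside, world axes, zero at the start; "wrist_torque": the same for the moment, N m; "finger_gap": finger opening in mm; "grip_force": force on a finger pad.
Only numpy, scipy, OpenCV 4.12 (cv2) and the standard library are available. Lean on these libraries where they do the work, as an engineer would, in place of code of your own. Each camera call takes 0.05 s, during which the arm holds its last target. There are 200 camera calls.

TASK

Take the orange-handled T-key out of its holder, put its rod through the eyelet at the end of the blue spirit level and into the slot of the levelling foot below, and press down so that the key's collar holds the sprung level flat on the stand's plate. Keeping the level pressed flat, turn the foot with the key until the bubble rests between the two black lines, and finish while still gripping the key and pressing the level down: do not let go. Press gently, about as hard as a doorbell, and leave the shaker and the small bowl where they are.

Things in the scene. Friction and masses are not known exactly. Their poses are not given: they have to be found in the camera images.
- key: T-key, 150 g, starts upright in its holder. Origin: lowest end (blade tip), 5.5 mm above the worktop at the start; z up the rod. Blade 17 mm wide along x, 6 mm thick along y (lowest 2 mm: 14 x 4), up to z = 13 mm; rod 18 mm diameter to z = 34.5 mm; collar 34 mm diameter to z = 42.5 mm; stem 14 mm diameter up to the handle.
- key_grip (a point): Centre of the key's orange bar handle, 97 mm above its tip; the bar is 70 mm long along x (same direction as the blade's width), 14 mm thick along y, 26 mm tall.
- holder: Grey block 64 x 64 x 40 mm, fixed, origin at the centre of its underside; 21 mm through hole at its centre. The key stands in it, collar on its top.
- stand: Small steel stand, fixed. Origin on the worktop under its plate's middle. Plate 170 mm (x) by 200 mm (y), top 56 mm high when level; the steel pan fixed on it reaches 125 mm. Two fixed feet at the -y end; at the +y end a tongue lies over the levelling foot (axis at x = -45, y = +120 mm). The level lies along y at x = -45 mm.
- foot_slot (a point): Top centre of the levelling foot's slot, 42 mm high, on the foot's vertical axis; x along the slot (8.5 mm wide, 16 mm deep, same after half a turn; two yellow wings in line with it at radius 26 to 42 mm). Key blade: 0.15 rad of play. Friction 0.12 N m; stays where left. Clockwise from above lowers this end of the plate, 2.6 mm per rad; it needs 0.7 to 1.5 rad clockwise, only the bubble tells.
- eyelet (a point): Top centre of the eyelet ring on the end of the level, above the foot slot (to 2 mm): hole 22 mm, ring 37 mm outside, 10 mm thick; z up, y away from the hinge. Top 74 to 77 mm high at the start; pressed flat 5.7 mm lower, and 66.5 mm once the plate is level, so follow it down while turning. The collar then bears on it, the key's tip 6 to 10 mm down in the slot. Tongue below: 30 mm hole.
- plate_mid (a point): Middle of the top of the stand's plate; its z axis is upright when the plate is level (at the start the foot end is 0.011 to 0.019 rad too high).
- vial (a point): Top of the middle of the vial in the blue level bar (24 mm wide, 21 mm tall): yellow-green tube 58 mm long with two black lines 17.6 mm apart and a pale bubble 12 mm long. It is 107 mm from the eyelet; y points to the eyelet.
- level_bar (a joint): Hinge of the sprung level (rad): 0 = sprung up (eyelet 5.7 mm high), 0.030 = pressed flat on the plate, a firm stop. Pushing the eyelet down takes 4 N at first and 6 N when flat; the key's weight alone does not do it, and it springs up when let go.
- bubble (a point): Middle of the pale bubble in the vial. Its y in the frame of vial is its place: 0 = midway between the lines, positive towards the eyelet; stops at +-20 mm, starts near +20 mm. Tells the slope only while the level is pressed flat: then 9 mm per rad of the foot, clockwise moves it to -. Each newton of push beyond 10 also shifts it 0.2 mm to -. Settles in about 1.5 s.
- shaker: Bystander: steel shaker 69 mm wide, 96 mm tall, origin at the centre of its underside; loose, leave alone.
- mise_bowl: Bystander: small steel bowl 115 mm wide, 38 mm tall, origin at the centre of its underside; loose, leave alone.
Mind the look-alikes: they are no part of the job. What is meant by the key is not green, and is the smaller of those in its own colour.

How it is judged (in metres and radians):
On the way, in this order (a step that is already met when the one before it is completed fails the run):
1. the key's rod is through the eyelet, over the foot's slot (z of key in the frame of eyelet below -0.014 m and horizontal distance between key and foot_slot below 0.006 m), for 0.1 s.
2. the key presses the level flat on the plate with its blade in the slot (value of joint level_bar above 0.0287 rad and z of key in the frame of foot_slot below -0.004 m and contact force between key and stand above 4 N), for 0.2 s.
At the end, for the whole second after the job is handed in: Finishes holding: fingers grip the key (over 2 N), rod through the eyelet, blade over 4 mm inside the slot, pressing the stand with over 4 N so that the level lies flat (joint over 0.0287 of 0.030 rad), bubble within 2.8 mm of the middle (between the lines), plate within 0.0085 rad of level (all of step 1 and all of step 2 and y of bubble in the frame of vial between -0.0028 and 0.0028 m and angle between plate_mid's own z axis and vertical below 0.0085 rad and contact force between the fingers and key above 2 N); the arm keeps its last pose, push and grip.
It fails at once if the key is pressed on the stand with more than 80 N (contact force between key and stand above 80 N).
It fails at once if the shaker or the small bowl is moved by more than 30 mm (distance of any of shaker, mise_bowl from where it was at the start of the episode above 0.03 m).
It also fails if it takes over 72 s, if anything falls off the work surface, if the arm or the gripper's body presses on something with over 40 N, if the wrist force passes 120 N, or if a joint passes its speed limit or range.

## Working session

There is one attempt and no reset: what is moved stays moved. The work goes in short steps, Python scripts to look and compute and a tool call to move; the robot and the scene stay as the last step left them, time stands still between calls to the robot, and variables do not carry over. Pictures are saved under pics/ and viewed, at most 13 in all, crops included, and the job is handed in when it is done.

Besides the shell and the picture viewer there is one more tool, called after "Request:" by a JSON object that holds its "op" and its "data", one argument or row to a line. send_rows: Moves the arm, as the interface text tells. Its arguments: {"type":"object","properties":{"increments":{"type":"array"},"grip":{"type":"number"},"grip_force":{"type":"number"}},"required":["increments"]}

```bash
mkdir -p pics; ls
cat > h.py <<'E'
import numpy as np, cv2
from bench import r
def snap(n):
    s=r.snapshot(n); return s
def pts(s):
    z=s["z_map"]; v,u=np.mgrid[0:400,0:640]
    c=np.stack([(u-s["cx"])/s["fx"]*z,(v-s["cy"])/s["fy"]*z,z,np.ones_like(z)],-1)
    w=c@np.linalg.inv(s["view"]).T
    return w[...,:3]
def ray(s,u,v,h):
    M=np.linalg.inv(s["view"]); d=M[:3,:3]@np.array([(u-s["cx"])/s["fx"],(v-s["cy"])/s["fy"],1]); o=M[:3,3]
    return o+d*(h-o[2])/d[2]
E
python3 - <<'E'
from h import *
a=snap("scene");b=snap("top")
cv2.imwrite("pics/a.png",a["img"]);cv2.imwrite("pics/b.png",b["img"])
np.savez("ab.npz",**{k+q:v for k,s in(("a",a),("b",b)) for q,v in s.items()})
print(r.sense())
E
```

```text
pics
{'time': 0.1, 'joint_pos': array([-7.45650273e+01,  7.51253425e+00,  8.53239817e+01,  2.46647584e-03,
        8.72612930e+01, -4.89183515e+00]), 'qd': array([ 0.07339549, -0.25432239, -0.1012117 ,  0.09459732,  0.06492369,
        0.00811467]), 'joint_efforts': array([ 1.50933389e-03, -5.70952463e+01, -5.01942551e+01, -1.20772775e-04,
        8.18010187e-03,  3.76033847e-05]), 'tool_pos': array([ 208.33879824, -562.13433465,  230.32202376]), 'tcp_rot': array([-1.79902757e+02, -1.07951272e-02,  2.03266787e+01]), 'ft_force': array([-0.35864859, -1.03962934, -0.30410489]), 'wrist_torque': array([ 0.02751684, -0.00082683, -0.00245194]), 'grip_force': 0.0, 'finger_gap': 85.23653464923447}
```

View pics/a.png

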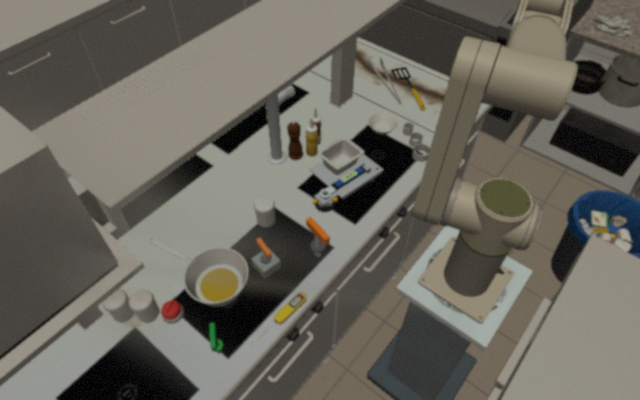

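View pics/b.png

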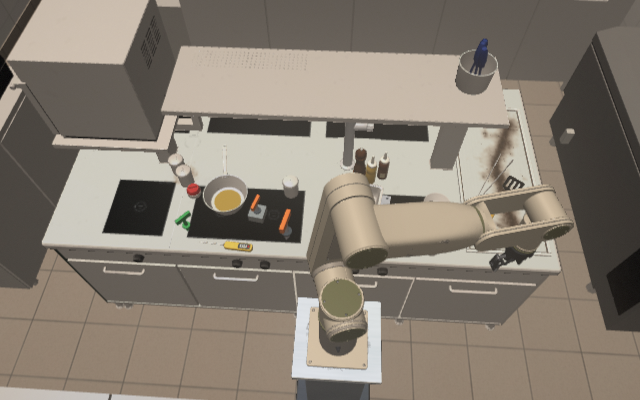

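Scene view: smaller orange key in a grey block at (264,250), a larger orange one at (317,232), a green key at (215,338), and a yellow level at (290,308). The blue level on its stand has its vial at about (350,177) and its eyelet at about (326,198). In the top view the arm hides the stand; the orange bars are at (255,202) and (285,220).

Run:
```python
from h import *
d=np.load("ab.npz")
for k in "ab":
    s={q:d[k+q] for q in("img","z_map","fx","fy","cx","cy","view")}
    P=pts(s); hsv=cv2.cvtColor(s["img"],cv2.COLOR_BGR2HSV)
    print(k,s["fx"],np.linalg.inv(s["view"])[:3,3])
    for nm,lo,hi in(("orange",(5,150,120),(16,255,255)),("blue",(100,120,60),(125,255,255)),("yellow",(22,130,120),(34,255,255)),("green",(45,120,60),(80,255,255))):
        n,l,st,c=cv2.connectedComponentsWithStats(cv2.inRange(hsv,lo,hi))
        for i in range(1,n):
            if st[i,4]<8: continue
            p=P[(l==i)&(s["z_map"]>0)]
            if len(p)<5 or np.median(p[:,2])<-50: continue
            top=p[p[:,2]>np.percentile(p[:,2],95)-8]
            m=top[:,:2].mean(0); w,v=np.linalg.eigh(np.cov((top[:,:2]-m).T))
            print(nm,c[i].round(),st[i,4],"zr",np.percentile(p[:,2],[3,97]).round(),"topmean",m.round(1),"len",np.ptp((top[:,:2]-m)@v[:,1]).round(),"dir",np.degrees(np.arctan2(v[1,1],v[0,1])).round())
    if k=="a":
        cv2.imwrite("pics/c.png",np.hstack([cv2.resize(s["img"][150:230,290:390],(400,320),interpolation=3),cv2.resize(s["img"][210:290,240:340],(400,320),interpolation=3)]))
```

```text
a 474.5468437489319 [-109.29226496  864.41895372 1292.52314831]
orange [317. 229.] 161 zr [142. 156.] topmean [403.  229.2] len 91.0 dir 167.0
orange [263. 246.] 95 zr [110. 119.] topmean [503.9 360.3] len 68.0 dir 162.0
blue [360. 170.] 39 zr [71. 83.] topmean [479.9 -96.1] len 36.0 dir 99.0
blue [339. 184.] 40 zr [77. 86.] topmean [4.965e+02 2.000e-01] len 30.0 dir 94.0
yellow [418.  99.] 81 zr [13. 31.] topmean [ 574.  -635.6] len 100.0 dir 141.0
yellow [309. 135.] 13 zr [103. 112.] topmean [711.3 -97.6] len 16.0 dir -168.0
yellow [314. 200.] 8 zr [ 7. 48.] topmean [534.   84.7] len 10.0 dir 117.0
yellow [335. 199.] 9 zr [37. 42.] topmean [486.6  33.6] len 12.0 dir 79.0
yellow [219. 285.] 813 zr [ 0. 11.] topmean [565.7 502.1] len 105.0 dir 80.0
yellow [287. 311.] 241 zr [11. 22.] topmean [346.9 437.8] len 113.0 dir 81.0
green [214. 338.] 231 zr [  0. 113.] topmean [417.9 643.4] len 70.0 dir 141.0
b 486.69832336699653 [-547.56369837   33.43032404 1780.76105188]
orange [255. 201.] 56 zr [ -3. 121.] topmean [500.6 358.7] len 63.0 dir 165.0
orange [284. 219.] 109 zr [ -2. 159.] topmean [403.2 225.6] len 90.0 dir 169.0
blue [483.  41.] 15 zr [698. 703.] topmean [ 804.5 -433.6] len 33.0 dir 150.0
blue [484.  48.] 8 zr [693. 701.] topmean [ 772.9 -432.3] len 13.0 dir 155.0
yellow [231. 245.] 82 zr [ 8. 25.] topmean [347.7 451.1] len 54.0 dir 85.0
green [182. 217.] 29 zr [100. 118.] topmean [414.1 644.4] len 58.0 dir 140.0
green [186. 225.] 22 zr [37. 53.] topmean [412.1 637.9] len 25.0 dir 145.0
```

View pics/c.png

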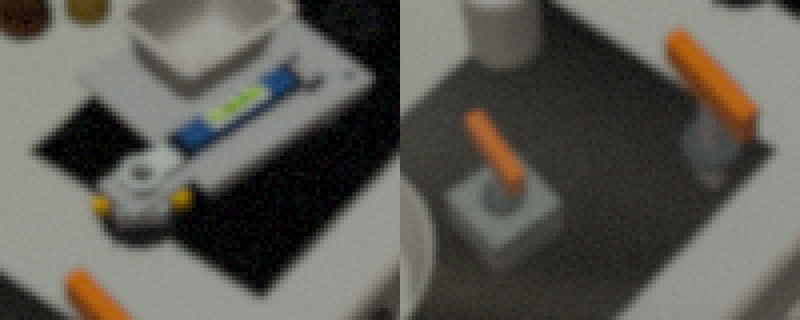

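Choice: the smaller orange key (263,246 in the scene view). Its bar is about 68 mm long with its top at 115–119 mm, which fits the 115.5 expected, and it stands in the grey block at about (502,360). The other orange bar is about 91 mm long. The crop shows the eyelet ring above the foot with two yellow wings. I'll move past the stand first for a close wrist view.

Request:
{"op": "send_rows", "data": {
  "increments": [
    [27,-31,-5,0,0,0],
    [27,-31,-5,0,0,0],
    [27,-31,-5,0,0,0],
    [27,-31,-5,0,0,0],
    [27,-31,-5,0,0,0]
  ]
}}

```text
time: 0.72
tool_pos: [281.4, -368.9, 256.0]
tcp_rot: [-180.0, 0.0, 20.3]
ft_force: [-0.3, 0.2, 0.1]
finger_gap: 85.5
grip_force: 0.0
```

Request:
{"op": "send_rows", "data": {
  "increments": [
    [27,-31,-5,0,0,0],
    [27,-31,-5,0,0,0],
    [27,-31,-5,0,0,0],
    [27,-31,-5,0,0,0],
    [27,-31,-5,0,0,0]
  ]
}}

```text
time: 1.35
tool_pos: [354.0, -176.8, 281.1]
tcp_rot: [-180.0, 0.0, 20.3]
ft_force: [0.2, -0.0, 0.0]
finger_gap: 85.4
grip_force: 0.0
```

Request:
{"op": "send_rows", "data": {
  "increments": [
    [27,-31,-5,0,0,0],
    [27,-31,-5,0,0,0],
    [27,-31,-5,0,0,0],
    [27,-31,-5,0,0,0],
    [27,-31,-5,0,0,0]
  ]
}}

```text
time: 1.98
tool_pos: [426.8, 15.5, 306.2]
tcp_rot: [-180.0, 0.0, 20.3]
ft_force: [1.2, -1.4, 1.0]
finger_gap: 85.3
grip_force: 0.0
```

Run:
```python
from h import *
s=snap("wrist"); print(r.sense()["tool_pos"],r.sense()["tcp_rot"])
M=np.linalg.inv(s["view"]); print(M.round(2), s["fx"])
cv2.imwrite("pics/d.png",s["img"]); np.savez("d.npz",**s)
```

```text
[427.94640676  19.23091517 306.69753359] [-1.79868922e+02 -1.15780573e-01  2.04408102e+01]
[[ 3.5000e-01 -9.0000e-01 -2.5000e-01  4.9090e+02]
 [-9.4000e-01 -3.3000e-01 -1.0000e-01  3.8630e+01]
 [ 0.0000e+00  2.7000e-01 -9.6000e-01  4.4917e+02]
 [ 0.0000e+00  0.0000e+00  0.0000e+00  1.0000e+00]] 300.60835301140736
```

View pics/d.png

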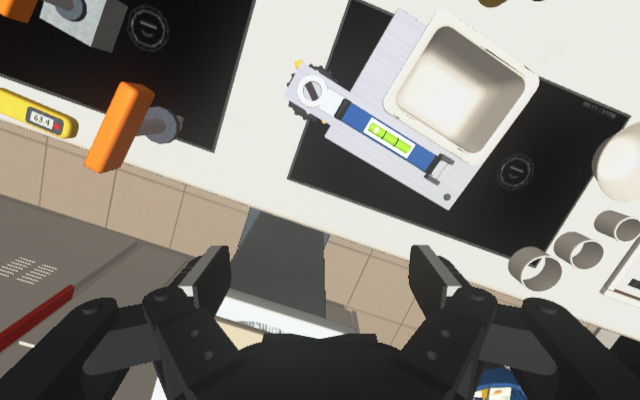

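The wrist view shows the eyelet at about (312,90) with the slot visible in its hole, yellow wings at (298,64) and (325,122), and the vial at (388,138). The small orange key is partly in view at the upper left.

Run:
```python
from h import *
s=dict(np.load("d.npz"));im=s["img"];P=pts(s)
hsv=cv2.cvtColor(im,cv2.COLOR_BGR2HSV)
b=cv2.inRange(hsv,(100,120,40),(125,255,255)); b[:, :300]=0; b[200:]=0
p=P[b>0]; p=p[(p[:,2]>70)&(p[:,2]<92)]
m=p[:,:2].mean(0); w,v=np.linalg.eigh(np.cov((p[:,:2]-m).T)); print("bar",m,len(p),np.degrees(np.arctan2(v[1,1],v[0,1])))
y=cv2.inRange(hsv,(20,150,120),(34,255,255))
n,l,st,c=cv2.connectedComponentsWithStats(y)
for i in range(1,n):
    if c[i][0]>280 and c[i][0]<345: print("wing",c[i],st[i,4],ray(s,*c[i],40))
q=P[60:130,280:350].reshape(-1,3); 
uv=np.stack(np.meshgrid(np.arange(280,350),np.arange(60,130)),-1).reshape(-1,2)
k=(q[:,2]>71)&(q[:,2]<80); print("ring z",np.median(q[k,2]))
g=cv2.cvtColor(im,cv2.COLOR_BGR2GRAY)[60:130,270:350]
cv2.imwrite("pics/e.png",cv2.resize(im[50:130,270:350],(640,640),interpolation=cv2.INTER_CUBIC)[:600])
print("z",P[90,300:326,2].round())
mid=(P[...,2]>25)&(P[...,2]<71)
for h in (42,75): print(h,ray(s,312,90,h))
```

```text
bar [492.63788825 -47.61675693] 939 80.00792653658982
wing [297.45454545  63.27272727] 22 [536.93549768  84.45576113  40.        ]
wing [322.5 121.5] 2 [481.36278429  30.10814522  40.        ]
ring z 75.52969454053346
z [76. 76. 76. 73. 41. 43. 44. 41. 26. 26. 28. 27. 25. 26. 26. 43. 43. 44.
 42. 43. 43. 69. 76. 76. 75. 75.]
42 [513.36419046  56.41915455  42.        ]
75 [511.54321623  54.97702623  75.        ]
```

View pics/e.png

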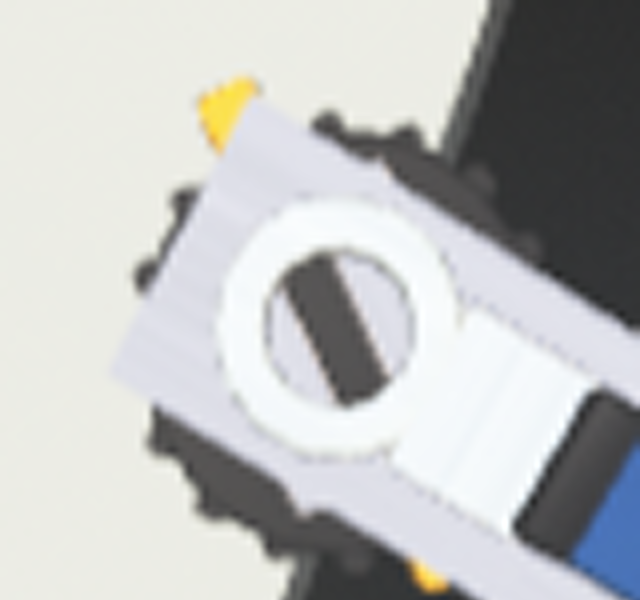

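Request:
{"op": "send_rows", "data": {
  "increments": [
    [27,-42,8,0,0,0],
    [27,-42,8,0,0,0],
    [27,-42,8,0,0,0],
    [27,-42,8,0,0,0],
    [27,-42,8,0,0,0]
  ]
}}

```text
time: 2.65
tool_pos: [480.3, 259.5, 265.6]
tcp_rot: [180.0, 0.0, 20.3]
ft_force: [-0.1, -0.3, -0.0]
finger_gap: 85.7
grip_force: 0.0
```

Request:
{"op": "send_rows", "data": {
  "increments": [
    [27,-42,8,0,0,-0.1],
    [27,-42,8,0,0,-0.1],
    [0,0,0,0,0,-0.18],
    [0,0,0,0,0,-0.18],
    [0,0,0,0,0,-0.18]
  ]
}}

```text
time: 3.28
tool_pos: [496.5, 356.3, 249.4]
tcp_rot: [-180.0, 0.1, 63.1]
ft_force: [0.5, -0.4, 0.3]
finger_gap: 85.2
grip_force: 0.0
```

Request:
{"op": "send_rows", "data": {
  "increments": [
    [0,0,0,0,0,-0.18],
    [0,0,0,0,0,-0.18],
    [0,0,0,0,0,-0.18],
    [0,0,0,0,0,-0.18],
    [0,0,0,0,0,-0.18]
  ]
}}

```text
time: 3.9
tool_pos: [496.6, 356.1, 249.6]
tcp_rot: [-179.9, 0.0, 114.6]
ft_force: [-0.3, -0.1, -0.0]
finger_gap: 85.3
grip_force: 0.0
```

Request:
{"op": "send_rows", "data": {
  "increments": [
    [0,0,0,0,0,-0.18],
    [0,0,0,0,0,-0.18],
    [0,0,0,0,0,-0.18],
    [0,0,0,0,0,-0.18],
    [0,0,0,0,0,-0.13]
  ]
}}

```text
time: 4.53
tool_pos: [496.6, 356.1, 249.6]
tcp_rot: [-180.0, -0.0, 163.3]
ft_force: [0.3, -0.2, 0.2]
finger_gap: 85.4
grip_force: 0.0
```

Run:
```python
from h import *
D=dict(np.load("d.npz"))
a=ray(D,270+305/8,50+265/8,42);b=ray(D,270+365/8,50+395/8,42);print("slot",(a+b)/2,np.degrees(np.arctan2(*(a-b)[1::-1])),np.linalg.norm(a-b), "eyelet",ray(D,312,90.8,75.5))
s=snap("wrist");q=r.sense(); print(q["time"],q["tool_pos"],q["tcp_rot"],q["joint_pos"][5])
im=s["img"];P=pts(s);hsv=cv2.cvtColor(im,cv2.COLOR_BGR2HSV)
o=cv2.inRange(hsv,(5,150,100),(17,255,255))
n,l,st,c=cv2.connectedComponentsWithStats(o)
for i in range(1,n):
    if st[i,4]<100: continue
    m=(l==i)&(P[...,2]>108)&(P[...,2]<124)   # top face
    if m.sum()<50: continue
    rect=cv2.minAreaRect(np.argwhere(m)[:,::-1].astype(np.float32)); box=cv2.boxPoints(rect)
    w=np.array([ray(s,*x,115.5) for x in box])[:,:2]; e=w[1]-w[0]; f=w[2]-w[1]
    L=e if np.linalg.norm(e)>np.linalg.norm(f) else f
    print(c[i],st[i],"c",w.mean(0),"sz",np.linalg.norm(e),np.linalg.norm(f),"dir",np.degrees(np.arctan2(L[1],L[0])),"medz",np.median(P[m][:,2]), "ptmean",P[m][:,:2].mean(0))
cv2.imwrite("pics/f.png",im)
```

```text
slot [511.83544523  55.9993559   42.        ] 46.0300073143433 21.82543200030243 eyelet [510.68163897  54.65267032  75.5       ]
4.575 [496.62112919 356.07026156 249.64169006] [-1.79952876e+02 -4.47988925e-02  1.63609936e+02] -42.77673293309635
[137.51252019 132.09410339] [ 104   73   65  122 4952] c [406.3366267  229.84352525] sz 2.3147785005353776 93.20580128850601 dir -12.758673503277299 medz 122.73188429680073 ptmean [404.01982116 234.38061135]
[323.71282633 193.85925085] [317 155  15  73 881] c [502.37804067 357.64799214] sz 12.919278193398602 70.07733838482017 dir -16.12770908032654 medz 115.82359942285862 ptmean [504.18421134 356.9979743 ]
```

View pics/f.png

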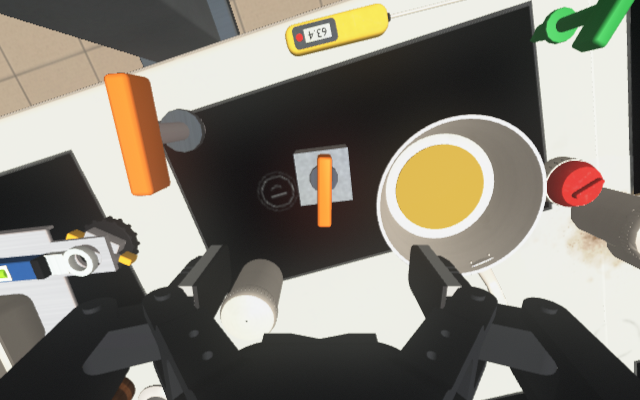

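Key: bar top 70 × 13 mm at 115.8 mm, centre (502.4, 357.6), direction −16.1°, which matches. The pot rim near pixel (380,200) may be in a finger's way, so I'll check the clearance.

Run:
```python
from h import *
s=snap("wrist");P=pts(s).reshape(-1,3)
uv=np.stack(np.meshgrid(np.arange(640),np.arange(400)),-1).reshape(-1,2)
a=np.radians(163.6);X=np.array([np.cos(a),np.sin(a)]);Y=np.array([np.sin(a),-np.cos(a)])
d=P[:,:2]-[502.4,357.6]; x=d@X;y=d@Y
for hmin in (60,85,110,140):
    m=(P[:,2]>hmin)&(P[:,2]<230)&(abs(x)<60)&(uv[:,1]<245)
    for sgn in(1,-1):
        k=m&(y*sgn>12)
        if k.any(): i=np.argmin(np.where(k,abs(y),1e9)); print(hmin,sgn,"nearest y",y[i],"x",x[i],P[i])
print("shift",(np.array([502.4,357.6])-r.sense()["tool_pos"][:2])@np.c_[X,Y])
```

```text
60 1 nearest y 59.32095727052213 x -24.400662530914477 [542.55666205 407.61810469  68.99065191]
60 -1 nearest y -132.63677267789421 x 54.359656532286756 [412.80316221 245.70767505  60.13695471]
85 1 nearest y 332.9899942427058 x -50.010910957341316 [644.39304585 662.9218014   85.89148324]
85 -1 nearest y -142.30794431827192 x 11.700966209667865 [450.99566728 224.38566817 140.13289304]
110 -1 nearest y -142.30794431827192 x 11.700966209667865 [450.99566728 224.38566817 140.13289304]
140 -1 nearest y -142.30794431827192 x 11.700966209667865 [450.99566728 224.38566817 140.13289304]
shift [-5.11479425  3.07800434]
```

Request:
{"op": "send_rows", "data": {
  "increments": [
    [-5,3,10,0,0,-0.005],
    [0,0,22,0,0,0],
    [0,0,22,0,0,0],
    [0,0,22,0,0,0],
    [0,0,22,0,0,0]
  ],
  "grip": -0.1
}}

```text
time: 5.25
tool_pos: [502.4, 357.4, 150.5]
tcp_rot: [-180.0, -0.0, 163.1]
ft_force: [-0.9, 0.3, 0.5]
finger_gap: 47.3
grip_force: 0.0
```

Request:
{"op": "send_rows", "data": {
  "increments": [
    [0,0,22,0,0,0],
    [0,0,22,0,0,0],
    [0,0,14,0,0,0],
    [0,0,10,0,0,0],
    [0,0,0,0,0,0]
  ]
}}

```text
time: 5.88
tool_pos: [502.1, 357.5, 83.5]
tcp_rot: [-179.9, -0.1, 163.3]
ft_force: [-0.3, -0.3, 0.3]
finger_gap: 46.6
grip_force: 0.0
```

Request:
{"op": "send_rows", "data": {
  "increments": [
    [0,0,0,0,0,0],
    [0,0,0,0,0,0],
    [0,0,0,0,0,0],
    [0,0,0,0,0,0],
    [0,0,0,0,0,0]
  ],
  "grip": 1,
  "grip_force": 60
}}

```text
time: 6.5
tool_pos: [503.2, 358.1, 85.4]
tcp_rot: [179.9, 0.1, 163.3]
ft_force: [-0.3, 0.1, 6.1]
finger_gap: 12.9
grip_force: 59.2
```

Request:
{"op": "send_rows", "data": {
  "increments": [
    [0,0,0,0,0,0],
    [0,0,0,0,0,0],
    [0,0,-2,0,0,0],
    [0,0,-4,0,0,0],
    [0,0,-4,0,0,0]
  ]
}}

```text
time: 7.12
tool_pos: [502.3, 357.5, 94.2]
tcp_rot: [-180.0, -0.0, 163.3]
ft_force: [0.4, 0.9, -0.4]
finger_gap: 13.0
grip_force: 58.6
```

Request:
{"op": "send_rows", "data": {
  "increments": [
    [0,0,-10,0,0,0],
    [0,0,-18,0,0,0],
    [0,0,-20,0,0,0],
    [0,0,-20,0,0,0],
    [0,0,-18,0,0,0]
  ]
}}

```text
time: 7.75
tool_pos: [502.9, 357.9, 182.5]
tcp_rot: [179.9, 0.1, 163.3]
ft_force: [-0.2, 0.8, -0.4]
finger_gap: 12.9
grip_force: 58.7
```

Request:
{"op": "send_rows", "data": {
  "increments": [
    [-10,-29,0,0,0,0],
    [-16,-48,0,0,0,0],
    [-16,-48,0,0,0,0],
    [-16,-48,0,0,0,0],
    [-16,-48,0,0,0,0]
  ]
}}

```text
time: 8.38
tool_pos: [509.8, 123.2, 181.3]
tcp_rot: [180.0, 0.0, 163.3]
ft_force: [0.5, 0.1, -0.3]
finger_gap: 12.9
grip_force: 58.8
```

Request:
{"op": "send_rows", "data": {
  "increments": [
    [-12,-38,0,0,0,0],
    [-10,-28,0,0,0,0],
    [0,0,0,0,0,-0.1],
    [0,0,0,0,0,-0.18],
    [0,0,0,0,0,-0.18]
  ]
}}

```text
time: 9.0
tool_pos: [512.1, 55.0, 181.2]
tcp_rot: [-180.0, 0.0, -170.0]
ft_force: [0.7, 0.1, -2.0]
finger_gap: 13.1
grip_force: 58.8
```

Request:
{"op": "send_rows", "data": {
  "increments": [
    [0,0,0,0,0,-0.18],
    [0,0,0,0,0,-0.18],
    [0,0,0,0,0,-0.18],
    [0,0,0,0,0,-0.1],
    [0,0,0,0,0,0]
  ]
}}

```text
time: 9.62
tool_pos: [512.0, 55.2, 181.0]
tcp_rot: [-180.0, 0.0, -133.7]
ft_force: [0.0, -0.5, -0.5]
finger_gap: 13.0
grip_force: 58.8
```

Run:
```python
from h import *
s=snap("wrist");q=r.sense(); print(q["time"],q["tool_pos"],q["tcp_rot"],q["joint_pos"],q["finger_gap"])
np.savez("g.npz",**s)
cv2.imwrite("pics/g.png",cv2.resize(s["img"][:,170:490],(640,800))[200:800] if 0 else s["img"])
for n,P in(("tip",[q["tool_pos"][0],q["tool_pos"][1],q["tool_pos"][2]-78]),("eye",[510.7,54.7,75.5]),("slot",[511.8,56,42])):
    c=s["view"]@np.r_[P,1]; print(n,c[0]/c[2]*s["fx"]+s["cx"],c[1]/c[2]*s["fy"]+s["cy"])
```

```text
9.675 [512.05510672  55.22198941 180.93708288] [-1.79978383e+02  2.35337522e-02 -1.33826475e+02] [ 4.48597272e-01 -4.12177336e+00  1.02386338e+02  1.77810342e-03
  8.17035288e+01 -1.35725180e+02] 13.050769365810705
tip 320.01341346997566 206.2683154441829
eye 320.72355685443495 195.1478405947172
slot 320.7385342189109 187.6095481272136
```

View pics/g.png

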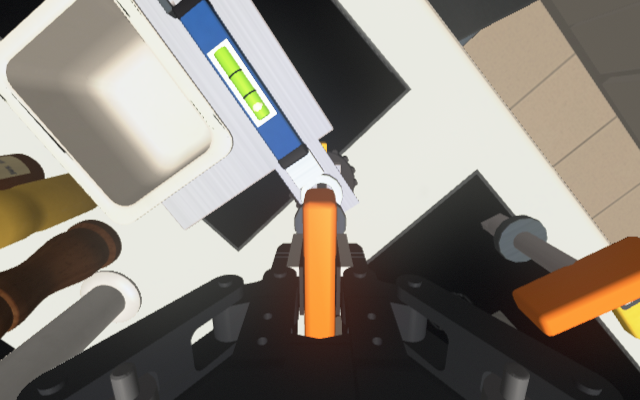

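The held key hangs over the eyelet, whose ring's upper arc is at about (322,180). The vial is in full view with the bubble at its eyelet end (258,106). I'll cross-check the ring position in this view, which is nearly opposite to the first one, so a camera offset averages out.

Run:
```python
from h import *
s=dict(np.load("g.npz"));P=pts(s)
D=dict(np.load("d.npz"))
def ring(s,box,c0):
    P=pts(s); out=[]
    g=cv2.cvtColor(s["img"],cv2.COLOR_BGR2GRAY)
    x0,x1,y0,y1=box
    p=P[y0:y1,x0:x1].reshape(-1,3); c=np.array(c0,float)
    # outer edge: per-angle farthest point of ring height around centre, away from the bar
    k=(abs(p[:,2]-75.5)<4)&(np.hypot(*(p[:,:2]-c).T)<23); p=p[k,:2]
    for it in range(3):
        d=p-c; a=np.arctan2(d[:,1],d[:,0]); rr=np.hypot(*d.T); E=[]
        for t in np.arange(-np.pi,np.pi,.15):
            m=abs(a-t)<.075
            if m.sum()>1: E.append(p[m][np.argmax(rr[m])])
        E=np.array(E); f=np.hypot(*(E-c).T); E=E[abs(f-18.5)<2.2]
        A=np.c_[2*E,np.ones(len(E))]; from scipy.optimize import least_squares
        c=least_squares(lambda q:np.hypot(*(E-q).T)-18.3,c,loss="soft_l1").x
    return c,len(E)
print(ring(D,(280,350,60,130),(510.7,54.7)))
print(ring(s,(285,360,160,215),(510.7,54.7)))
z=P[170:200,300:345,2]; print(P[182:200:4,304:342:3,2].round())
cv2.imwrite("pics/h.png",cv2.resize(s["img"][130:230,270:370],(600,600),interpolation=3))
```

```text
(array([510.24097613,  54.04956467]), 33)
(array([510.7040572,  54.9939139]), 18)
[[ 76.  76.  77.  75.  76.  76.  76.  76.  77.  77.  77.  75.  59.]
 [ 76.  76.  75.  74.  42.  27.  27.  27.  43.  77.  76.  76.  74.]
 [ 76. 187. 191. 192. 191. 191. 192. 192. 191. 189.  75.  77.  76.]
 [ 76. 196. 198. 200. 199. 199. 197. 197. 198. 197. 191.  78.  77.]
 [196. 204. 205. 204. 206. 204. 324. 206. 205. 204. 201.  76.  77.]]
```

View pics/h.png

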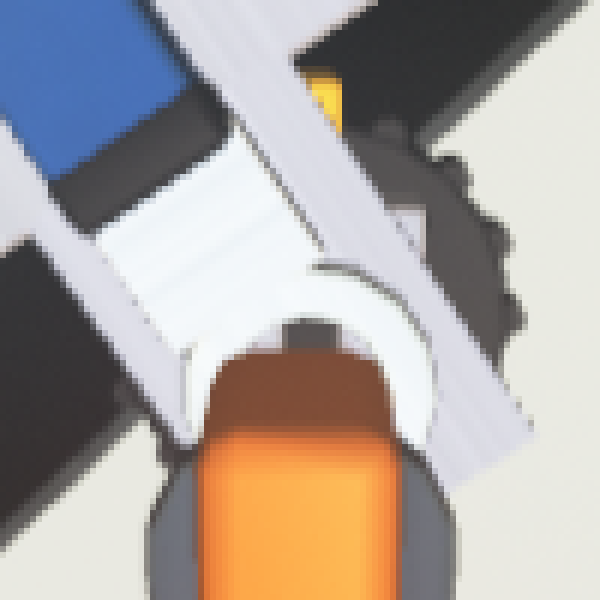

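Request:
{"op": "send_rows", "data": {
  "increments": [
    [1,1,4,0,0,0],
    [0,0,8,0,0,0],
    [0,0,6,0,0,0],
    [0,0,4,0,0,0],
    [0,0,2,0,0,0]
  ]
}}

```text
time: 10.3
tool_pos: [510.3, 55.2, 155.8]
tcp_rot: [180.0, -0.0, -133.7]
ft_force: [-0.7, -0.2, -1.6]
finger_gap: 13.2
grip_force: 58.8
```

Request:
{"op": "send_rows", "data": {
  "increments": [
    [0,0,2,0,0,0],
    [0,0,2,0,0,0],
    [0,0,2,0,0,0],
    [0,0,2,0,0,0],
    [0,0,1,0,0,0]
  ]
}}

```text
time: 10.92
tool_pos: [510.5, 55.2, 147.2]
tcp_rot: [180.0, -0.0, -133.7]
ft_force: [0.4, 0.6, -1.3]
finger_gap: 12.9
grip_force: 58.8
```

Run:
```python
from h import *
q=r.sense(); print(q["tool_pos"],q["ft_force"],q["wrist_torque"])
```

```text
[510.45977491  55.16478779 147.16601935] [ 0.39742178  0.6346973  -1.34735086] [-0.02009343  0.0262317  -0.0104394 ]
```

Request:
{"op": "send_rows", "data": {
  "increments": [
    [0,0,2,0,0,0],
    [0,0,2,0,0,0],
    [0,0,2,0,0,0],
    [0,0,2,0,0,0],
    [0,0,1,0,0,0]
  ]
}}

```text
time: 11.55
tool_pos: [510.4, 55.1, 138.1]
tcp_rot: [180.0, -0.0, -133.7]
ft_force: [0.3, 0.0, -0.3]
finger_gap: 13.0
grip_force: 58.8
```

Request:
{"op": "send_rows", "data": {
  "increments": [
    [0,0,2,0,0,0],
    [0,0,2,0,0,0],
    [0,0,2,0,0,0],
    [0,0,1,0,0,0],
    [0,0,1,0,0,0]
  ]
}}

```text
time: 12.18
tool_pos: [510.5, 55.2, 130.2]
tcp_rot: [180.0, 0.0, -133.7]
ft_force: [-1.2, -0.3, -1.4]
finger_gap: 13.2
grip_force: 58.8
```

Request:
{"op": "send_rows", "data": {
  "increments": [
    [0,0,2,0,0,0],
    [0,0,2,0,0,0],
    [0,0,2,0,0,0],
    [0,0,1,0,0,0],
    [0,0,0,0,0,0]
  ]
}}

```text
time: 12.8
tool_pos: [510.4, 55.2, 123.2]
tcp_rot: [180.0, -0.0, -133.7]
ft_force: [-0.4, 0.9, -0.4]
finger_gap: 12.9
grip_force: 58.8
```

Request:
{"op": "send_rows", "data": {
  "increments": [
    [0,0,1,0,0,0],
    [0,0,1,0,0,0],
    [0,0,1,0,0,0],
    [0,0,1,0,0,0],
    [0,0,0,0,0,0]
  ]
}}

```text
time: 13.42
tool_pos: [510.6, 55.3, 119.4]
tcp_rot: [-180.0, 0.0, -133.7]
ft_force: [-1.5, 0.9, 0.6]
finger_gap: 13.4
grip_force: 59.2
```

Request:
{"op": "send_rows", "data": {
  "increments": [
    [0,0,0.7,0,0,0],
    [0,0,0.7,0,0,0],
    [0,0,0.6,0,0,0],
    [0,0,0,0,0,0]
  ]
}}

```text
time: 13.92
tool_pos: [510.6, 55.3, 117.4]
tcp_rot: [-180.0, 0.0, -133.7]
ft_force: [-0.2, 2.1, 1.3]
finger_gap: 13.2
grip_force: 59.3
```

Request:
{"op": "send_rows", "data": {
  "increments": [
    [0,0,0.7,0,0,0],
    [0,0,0.7,0,0,0],
    [0,0,0.6,0,0,0],
    [0,0,0,0,0,0]
  ]
}}

```text
time: 14.42
tool_pos: [510.6, 55.2, 115.4]
tcp_rot: [-180.0, 0.0, -133.7]
ft_force: [0.3, 3.0, 2.4]
finger_gap: 13.0
grip_force: 59.4
```

Request:
{"op": "send_rows", "data": {
  "increments": [
    [0,0,0.7,0,0,0],
    [0,0,0.7,0,0,0],
    [0,0,0.6,0,0,0],
    [0,0,0,0,0,0]
  ]
}}

```text
time: 14.92
tool_pos: [510.9, 55.2, 114.7]
tcp_rot: [-180.0, 0.0, -133.7]
ft_force: [-4.2, 2.1, 14.0]
finger_gap: 13.1
grip_force: 61.1
```

Request:
{"op": "send_rows", "data": {
  "increments": [
    [0,0,0.5,0,0,0],
    [0,0,0.5,0,0,0],
    [0,0,0,0,0,0]
  ]
}}

```text
time: 15.3
tool_pos: [511.0, 55.2, 114.4]
tcp_rot: [-180.0, 0.0, -133.7]
ft_force: [-7.5, 2.4, 18.8]
finger_gap: 13.3
grip_force: 61.9
```

```bash
cat > look.py <<'E'
import sys
from h import *
s=snap("wrist");q=r.sense();print(q["time"],q["tool_pos"].round(2),q["tcp_rot"].round(2),q["ft_force"].round(2),q["wrist_torque"].round(3),q["joint_pos"][5].round(1))
cv2.imwrite("pics/%s.png"%sys.argv[1],s["img"]);np.savez("v.npz",**s)
E
python3 look.py i
```

```text
15.35 [510.96  55.22 114.38] [-1.7996e+02  4.0000e-02 -1.3369e+02] [-6.51  3.24 18.56] [0.594 1.428 0.048] -135.9
```

View pics/i.png

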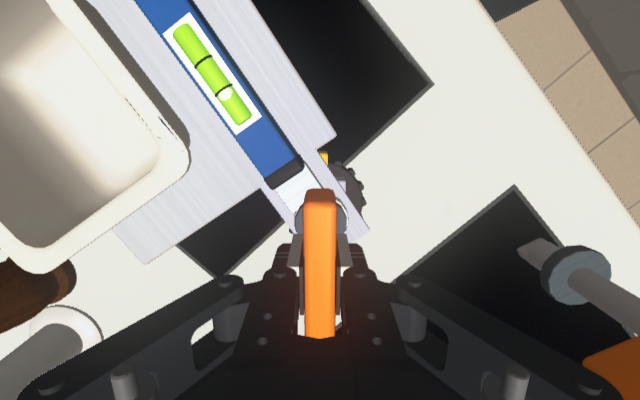

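The level is pressed: the tip is 6–7 mm into the slot and the reaction is stiff. The bubble has moved off its end stop to about (224,93), by the eyelet-side line. The push is a bit hard with some side load, so I'll ease both before turning.

Request:
{"op": "send_rows", "data": {
  "increments": [
    [0.4,1.0,-0.6,0,0,0],
    [0,0,-0.6,0,0,0],
    [0,0,0,0,0,0],
    [0,0,0,0,0,0]
  ]
}}

```text
time: 15.85
tool_pos: [510.6, 55.3, 114.9]
tcp_rot: [-179.9, 0.1, -133.7]
ft_force: [-0.6, 1.0, 9.4]
finger_gap: 13.0
grip_force: 60.4
```

```bash
cat > meas.py <<'E'
from h import *
def seg(m): 
    return cv2.morphologyEx(m,cv2.MORPH_CLOSE,np.ones((3,3)))
def bubble(s,dbg=None):
    im=s["img"];hsv=cv2.cvtColor(im,cv2.COLOR_BGR2HSV)
    g=cv2.inRange(hsv,(28,110,80),(50,255,255)); n,l,st,c=cv2.connectedComponentsWithStats(cv2.morphologyEx(g,cv2.MORPH_CLOSE,np.ones((9,9))))
    ok=[i for i in range(1,n) if st[i,4]>150]; i=max(ok,key=lambda i:st[i,4])
    pts_=np.argwhere(l==i)[:,::-1].astype(np.float32)
    (cx,cy),(w,h),ang=cv2.minAreaRect(pts_); box=cv2.boxPoints(((cx,cy),(w,h),ang))
    e=max([box[1]-box[0],box[2]-box[1]],key=np.linalg.norm); L=np.linalg.norm(e); u=e/L
    if u[1]<0:u=-u      # towards the eyelet: image down
    nrm=np.array([-u[1],u[0]])
    t=np.arange(-L*.55,L*.55,.25); W=min(w,h)*.2
    prof=np.mean([cv2.remap(im,(cx+t*u[0]+k*nrm[0]).astype(np.float32)[None],(cy+t*u[1]+k*nrm[1]).astype(np.float32)[None],1)[0].astype(float) for k in np.linspace(-W,W,5)],0)
    return t*58/L,prof,L
if __name__=="__main__":
    s=snap("wrist");q=r.sense();print(q["time"],q["tool_pos"].round(2),q["tcp_rot"].round(1),q["ft_force"].round(1),q["wrist_torque"].round(2),q["joint_pos"][5].round(1))
    np.savez("v.npz",**s)
    t,p,L=bubble(s);V=p.max(1);S=p[:,0]/np.maximum(p[:,1],1)  # blue/green: high in the bubble
    inn=abs(t)<27
    d=[x for x in t[inn][V[inn]<.5*np.median(V)].round(1)]
    b=t[inn][(S[inn]>.6)&(V[inn]>.8*np.median(V))]
    print("L",L,"dark",d,"bubble",b.min() if len(b) else 0,b.max() if len(b) else 0,b.mean() if len(b) else 0)
    print([ (round(a),int(x),round(y,2)) for a,x,y in zip(t[::8],V[::8],S[::8])])
E
python3 meas.py
```

```text
15.9 [510.55  55.33 114.89] [-1.799e+02  1.000e-01 -1.337e+02] [-1.   0.2 10.8] [0.37 0.07 0.07] -135.8
L 114.73643 dark [np.float64(-8.8), np.float64(-8.6), np.float64(-8.5), np.float64(-8.4), np.float64(-8.3), np.float64(-8.1), np.float64(-8.0)] bubble 7.403122390696078 13.469199366728567 10.436160878712322
[(-32, 183, np.float64(1.45)), (-31, 250, np.float64(0.99)), (-30, 254, np.float64(0.99)), (-29, 246, np.float64(0.56)), (-28, 245, np.float64(0.28)), (-27, 246, np.float64(0.29)), (-26, 246, np.float64(0.29)), (-25, 246, np.float64(0.29)), (-24, 246, np.float64(0.29)), (-23, 246, np.float64(0.29)), (-22, 246, np.float64(0.3)), (-21, 246, np.float64(0.3)), (-20, 247, np.float64(0.3)), (-19, 247, np.float64(0.3)), (-18, 247, np.float64(0.3)), (-17, 247, np.float64(0.31)), (-16, 247, np.float64(0.31)), (-15, 247, np.float64(0.31)), (-14, 247, np.float64(0.31)), (-13, 247, np.float64(0.31)), (-12, 247, np.float64(0.31)), (-11, 248, np.float64(0.32)), (-10, 242, np.float64(0.31)), (-9, 75, np.float64(0.68)), (-8, 193, np.float64(0.34)), (-7, 248, np.float64(0.32)), (-6, 248, np.floa
[... 373 characters left out ...]
0.67)), (9, 247, np.float64(0.89)), (10, 243, np.float64(0.93)), (11, 252, np.float64(0.95)), (12, 252, np.float64(0.96)), (13, 252, np.float64(0.92)), (14, 249, np.float64(0.52)), (15, 248, np.float64(0.35)), (16, 248, np.float64(0.36)), (17, 248, np.float64(0.36)), (18, 248, np.float64(0.36)), (19, 248, np.float64(0.36)), (20, 248, np.float64(0.36)), (21, 248, np.float64(0.36)), (22, 248, np.float64(0.36)), (23, 247, np.float64(0.36)), (24, 248, np.float64(0.36)), (25, 247, np.float64(0.36)), (26, 248, np.float64(0.36)), (27, 247, np.float64(0.36)), (28, 247, np.float64(0.36)), (29, 210, np.float64(0.41)), (30, 250, np.float64(0.98)), (31, 254, np.float64(1.0)), (32, 247, np.float64(1.0))]
```

Bubble at about +10.4 mm with the lines at ±8.8, pressed with about 11 N and little side force. I need about 1.15 rad plus play, so I'll turn clockwise and follow it down.

Request:
{"op": "send_rows", "data": {
  "increments": [
    [0,0,0,0,0,0.1],
    [0,0,0.2,0,0,0.1],
    [0,0,0.26,0,0,0.1],
    [0,0,0.26,0,0,0.1],
    [0,0,0,0,0,0]
  ]
}}

```text
time: 16.52
tool_pos: [510.4, 55.5, 114.5]
tcp_rot: [-179.9, 0.1, -156.7]
ft_force: [-3.0, 1.8, 12.7]
finger_gap: 13.3
grip_force: 60.9
```

```bash
sed -i '$d' meas.py; python3 meas.py
```

```text
16.575 [510.47  55.48 114.48] [-1.799e+02  1.000e-01 -1.566e+02] [-2.3  1.8 12.9] [0.53 0.53 0.05] -112.9
L 107.42777 dark [np.float64(-9.5), np.float64(-9.4), np.float64(-9.2), np.float64(-9.1), np.float64(-9.0), np.float64(-8.8), np.float64(-8.7)] bubble 7.782474513295542 13.586374057731064 10.969947071688575
```

Request:
{"op": "send_rows", "data": {
  "increments": [
    [0,0,0,0,0,0],
    [0,0,0,0,0,0],
    [0,0,0,0,0,0],
    [0,0,0,0,0,0],
    [0,0,0,0,0,0]
  ]
}}

```text
time: 17.2
tool_pos: [510.4, 55.5, 114.5]
tcp_rot: [-179.9, 0.1, -156.6]
ft_force: [-2.4, 1.4, 13.1]
finger_gap: 13.0
grip_force: 60.9
```

```bash
python3 meas.py
python3 - <<'E'
from h import *
s=dict(np.load("v.npz"));cv2.imwrite("pics/j.png",s["img"])
E
```

```text
17.25 [510.44  55.48 114.45] [-1.799e+02  1.000e-01 -1.566e+02] [-3.1  1.9 12.2] [ 0.52  0.53 -0.  ] -112.9
L 107.243454 dark [np.float64(-9.5), np.float64(-9.3), np.float64(-9.2), np.float64(-9.1), np.float64(-8.9), np.float64(-8.8), np.float64(-8.6)] bubble 7.039438373992485 12.988519425801975 10.01397889989723
```

View pics/j.png

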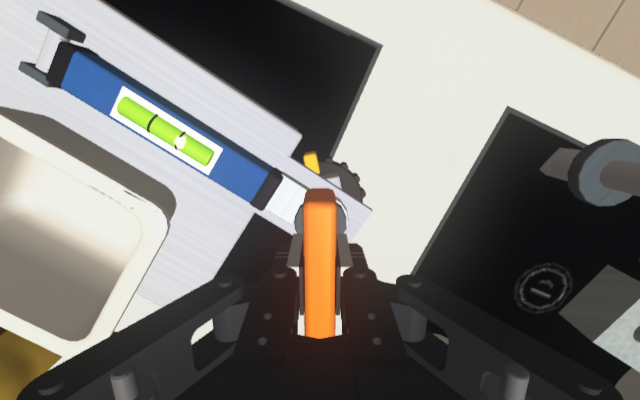

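The yellow wing (311,162) has followed the key with about 0.15 rad of lag from the play, so the blade drives the foot. The bubble is still settling near the eyelet-side line, at about +10. I'll keep turning.

Request:
{"op": "send_rows", "data": {
  "increments": [
    [0,0,0.3,0,0,0.14],
    [0,0,0.3,0,0,0.14],
    [0,0,0.35,0,0,0.14],
    [0,0,0.35,0,0,0.14],
    [0,0,0.35,0,0,0.14]
  ]
}}

```text
time: 17.88
tool_pos: [510.6, 56.0, 112.9]
tcp_rot: [179.9, 0.1, 163.0]
ft_force: [-1.8, 3.4, 13.4]
finger_gap: 13.0
grip_force: 61.1
```

Request:
{"op": "send_rows", "data": {
  "increments": [
    [0,0,0,0,0,0],
    [0,0,0,0,0,0],
    [0,0,0,0,0,0],
    [0,0,0,0,0,0],
    [0,0,0,0,0,0]
  ]
}}

```text
time: 18.5
tool_pos: [510.5, 56.0, 112.8]
tcp_rot: [179.9, 0.1, 163.3]
ft_force: [-1.3, 3.8, 11.7]
finger_gap: 12.7
grip_force: 60.8
```

Request:
{"op": "send_rows", "data": {
  "increments": [
    [0,0,0,0,0,0],
    [0,0,0,0,0,0],
    [0,0,0,0,0,0],
    [0,0,0,0,0,0],
    [0,0,0,0,0,0]
  ]
}}

```text
time: 19.12
tool_pos: [510.5, 56.0, 112.8]
tcp_rot: [179.9, 0.1, 163.3]
ft_force: [-0.9, 4.1, 11.6]
finger_gap: 13.2
grip_force: 60.8
```

```bash
python3 meas.py
```

```text
19.175 [510.53  55.97 112.75] [1.799e+02 1.000e-01 1.633e+02] [-1.2  3.4 11.6] [ 0.89  0.34 -0.01] -72.8
L 90.33627 dark [np.float64(-7.7), np.float64(-7.5), np.float64(-7.3), np.float64(-7.2), np.float64(-7.0), np.float64(9.8), np.float64(10.0), np.float64(10.2), np.float64(10.3), np.float64(10.5), np.float64(10.6)] bubble -5.094600287351371 0.8443208241234618 -2.1251397316139546
```

The tube now points up-right in the image, so my axis sign flipped: the bubble is really at about +3.5, with the lines 17.6 apart as they should be. I need about 0.39 rad more.

Request:
{"op": "send_rows", "data": {
  "increments": [
    [0.2,0.6,0.2,0,0,0.13],
    [0,0,0.3,0,0,0.13],
    [0,0,0.3,0,0,0.13],
    [0,0,0,0,0,0],
    [0,0,0,0,0,0]
  ]
}}

```text
time: 19.8
tool_pos: [510.7, 56.3, 111.9]
tcp_rot: [179.9, 0.1, 140.9]
ft_force: [-0.2, 2.6, 10.2]
finger_gap: 12.7
grip_force: 60.4
```

Request:
{"op": "send_rows", "data": {
  "increments": [
    [0,0,0,0,0,0],
    [0,0,0,0,0,0],
    [0,0,0,0,0,0],
    [0,0,0,0,0,0],
    [0,0,0,0,0,0]
  ]
}}

```text
time: 20.42
tool_pos: [510.7, 56.3, 111.9]
tcp_rot: [179.9, 0.1, 140.9]
ft_force: [-0.5, 3.1, 10.3]
finger_gap: 12.9
grip_force: 60.4
```

Request:
{"op": "send_rows", "data": {
  "increments": [
    [0,0,0,0,0,0],
    [0,0,0,0,0,0],
    [0,0,0,0,0,0],
    [0,0,0,0,0,0],
    [0,0,0,0,0,0]
  ]
}}

```text
time: 21.05
tool_pos: [510.7, 56.3, 111.9]
tcp_rot: [179.9, 0.1, 140.9]
ft_force: [0.3, 3.0, 11.1]
finger_gap: 13.4
grip_force: 60.4
```

```bash
sed -i 's/if u\[1\]<0:u=-u.*/if u[0]<0:u=-u/' meas.py; python3 meas.py; python3 -c "
from h import *
s=dict(np.load('v.npz'));cv2.imwrite('pics/k.png',s['img'])"
```

```text
21.1 [510.69  56.28 111.84] [1.799e+02 1.000e-01 1.409e+02] [ 0.4  1.5 10.2] [0.61 0.1  0.01] -50.4
L 79.742584 dark [np.float64(-10.6), np.float64(-10.4), np.float64(-10.3), np.float64(-10.1), np.float64(-9.9), np.float64(7.0), np.float64(7.2), np.float64(7.4), np.float64(7.6), np.float64(7.7), np.float64(7.9)] bubble -3.1700557404214686 0.28481097433797486 -1.4426223830417468
```

View pics/k.png

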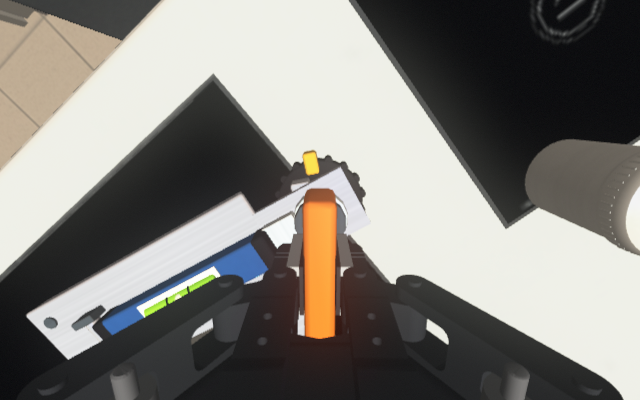

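The bubble at (178,296) sits midway between the two lines at about (165,303) and (191,289), offset about 0 mm. The push is about 12 N, steady, with the key gripped, so I'm handing in.

```bash
python3 -c "
from bench import r
print(r.hand_in())"
```

```text
the job is handed in; nothing more can be done
None
```

I handed the job in with the key still gripped and pressing the level flat at about 12 N; in the last wrist image, partly hidden by a finger, the bubble sat about 0 mm from the middle. The hand-in returned no verdict.

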